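# Click the display switch wheel round to its mark

### The job

Flick the edge of the black wheel on the blue display switch box with a fingertip, clockwise seen from above and click by click, until its red lobe points at the white arrow; do not let it run a click too far. Then press the green button fully down and let it go, which switches the display over. Touch lightly, do not grip, lift or shove the box, and leave the mug, jar and screwdriver where they are.

Things in the scene. Friction and masses are not known exactly. Their poses are not given: they have to be found in the camera images.
- switch_box: Blue steel box, 150 (x) x 210 (y) x 55 mm high, 2 kg, loose on rubber feet. Origin at the centre of its underside, z up; the -x face looks roughly to the robot. On its flat top stand the black wheel (axis at x = -12, y = +45 mm), the white arrow on the wheel's +x side, and the green button (x = -5, y = -68 mm).
- selector (a joint): Wheel angle in rad about its vertical axis, growing clockwise seen from above. It rests only in clicks 60 degrees apart: 0 (red lobe to the box's -x), 1.047, 2.094, 3.142 (red lobe at the arrow, box +x). Starts at one of the first three. A sprung detent draws it to the nearest click: push a lobe past 30 but not 90 degrees and leave it for one click. About 3 N at the lobe tips.
- wheel_top (a point): On the wheel's axis at its top face, 78 mm above the table. Disc of 26 mm radius with six flat-sided lobes 10 mm wide, 60 degrees apart, reaching to 42 mm radius; disc and lobes span heights 58 to 78 mm (box top: 55 mm). At every click one lobe points along the box's +x and one along -x. One lobe is red, the rest black with a silver cap at the centre.
- red_lobe (a point): Outer end of the red lobe (42 mm from the wheel's axis), at the height of the wheel's top; turns with the wheel.
- arrow (a point): Tip of the flat white arrow painted on the box top; it points at the wheel's axis from the box's +x side, 56 mm from the axis.
- confirm_top (a point): Centre of the top of the green push button, 30 mm across, in a black housing on the box top. Pressed straight down.
- confirm (a joint): How far the green button is pressed in m: 0 up, 0.006 fully down (about 5 N; it counts as pressed beyond 0.0045). It springs back when let go.
- mug: White mug, 76 mm across, 85 mm high, origin at the centre of its underside. Bystander: leave alone.
- jar: Amber jar with a black cap, 60 mm across, 75 mm high, origin at the centre of its underside. Bystander: leave alone.
- screwdriver: Screwdriver with an orange handle lying on the table along its own x, origin on its underside. Bystander: leave alone.

How it is judged (in metres and radians):
On the way, in this order (a step that is already met when the one before it is completed fails the run):
1. the wheel rests in the click where the red lobe points at the arrow (value of joint selector between 2.9916 and 3.2916 rad and contact force between the fingers and selector below 0.5 N), for 0.2 s.
2. the green button is pressed fully down (value of joint confirm above 0.0045 m), for 0.05 s.
At the end, for the whole second after the job is handed in: The wheel rests in its click with the red lobe within 0.15 rad of the white arrow, the green button is up again, and the box stands flat and still within 30 mm of where it started (value of joint selector between 2.9916 and 3.2916 rad and value of joint confirm below 0.0015 m and linear speed of switch_box below 0.01 m/s and angle between switch_box's own z axis and vertical below 0.03 rad and distance of switch_box from where it was at the start of the episode below 0.03 m); the robot touches nothing.
It fails at once if the wheel runs past the red mark by more than half a click (value of joint selector above 3.7416 rad).
It fails at once if the button is pressed while the red lobe is not at the arrow (value of joint confirm above 0.003 m and (value of joint selector below 2.8416 rad or value of joint selector above 3.4416 rad)).
It fails at once if the wheel is gripped or forced (over 20 N) (contact force between the fingers and selector above 20 N).
It fails at once if the box is shoved, lifted or tipped (distance of switch_box from where it was at the start of the episode above 0.03 m or angle between switch_box's own z axis and vertical above 0.1 rad).
It fails at once if the mug, jar or screwdriver is disturbed (distance of any of mug, jar, screwdriver from where it was at the start of the episode above 0.03 m).
It also fails if it takes over 51 s, if anything falls off the work surface, if the arm or the gripper's body presses on something with over 40 N, if the wrist force passes 120 N, or if a joint passes its speed limit or range.

### The arm

A 6-joint arm with a two-finger parallel gripper is mounted at the origin on the work surface. World frame = base frame: x ahead of the robot, y to its left, z up, the work surface at z = 0. Lengths are in mm, angles in rad, forces in N, time in s.
With the tool pointing down it reaches from about 400 to 925 mm from the base axis. Payload 12.5 kg.
Tool frame: the origin (TCP) lies at the centre of the arm's flange, where the gripper is bolted on; the fingertips stand 190 mm ahead of it and the grasp point (between the pads) lies 171 mm ahead of it; z points along the fingers, y is the line along which they close (so a half turn about z gives the same grasp; the last joint's range is limited). The gripper opens to 95 mm and grips with 3 to 60 N. Pads are 20 mm wide; open, the fingers measure 119 mm over their backs; the gripper's body (75 mm by 180 mm) begins 59 mm behind the grasp point.
Start: joints at [-1.217, 0.491, 1.559, -0, 1.092, -0.106], TCP at [277.374, -560.079, 404.761] pointing down, gripper open.
Joint ranges: [-3.1, 3.1], [-0.84, 2.19], [0.05, 2.79], [-1.13, 4.28], [0.06, 2.93], [-2.69, 2.69]. Speed limits (rad/s): [2.22, 2.22, 2.79, 3.14, 3.14, 3.14].

### API

Orientations are given as [roll, pitch, yaw] about the fixed x, y, z axes, in that order (R = Rz(yaw) Ry(pitch) Rx(roll)).
In Python, from cell import env, read_camera, search_frame, cut_out gives the robot as it stands. The module is installed in compiled form; this text tells all that it offers.
- The arm moves only by the tool move_arm, never from a script. Its argument "commands" is a list of rows, each a list of 3 entries, a list of its own where there are three numbers: the shift along the world's x, y, z normalised to -1 to 1, where 1 is 0.03 m, then the turn about the world's z normalised to -1 to 1, where 1 is 0.08 rad, then the opening, from -1 (shut) to 1 (fully open), so that 0 is half open. A call has 1 to 20 rows; each row shifts and turns the commanded pose from where the row before left it; what a row does not reach is not made up. A row lasts 1/12 s, in which the tool goes at most 41.7 mm and 7.16 degrees, less where a joint would pass 70% of its speed; a pose out of reach is approached as far as the arm can. A call with a number of a shift or a turn outside -1 to 1 is refused whole. A call with a gripper value outside its range is refused whole. The fingers move at their own pace and stop on an object; the grip force is fixed at half the most. Time passes only in rows, so rows that do not move let the fingers close. It gives the time, the measured TCP pose, the force, the opening and the grip force at its end, in the units of the state.
- env.state(): the state, without advancing time (a new reading comes with each control period).
- read_camera(name): name is "scene" or "top"; returns a dict with "image" (480x640x3 uint8, red, green, blue), "fx", "fy", "cx", "cy" (pixels), "rvec" (rotation vector, rad) and "tvec" (3), from world to camera coordinates, as OpenCV has them. Camera axes: x right, y down, z forward; pixel columns grow to the right and rows downward; lengths in mm; the calibration is good to about 2 mm. A picture is of the moment at which its call begins. There is no depth.
- env.job_done(): hands the job in; it is judged then, once.
Trained networks look in a picture, given as the dict that the camera call returned (one of the last four; its "shot" number tells which), for a name from the list of things; names that differ only in an ending like _2 or _b are one class to them, and where a whole thing is asked for, a point or a joint stands for the part that bears it (a point fixed in the world has none). Each returns a list of dicts, best first, with "confidence" (0 to 1); they miss things now and then, are a little off and sometimes report something else, mostly with a low value. They report only what shows in the picture. A call takes as long as a camera call.
- search_frame(thing, picture): "at" ([column, row] in pixels, amid what is visible of it).
- cut_out(thing, picture): "region" (480x640 bool, what is visible of it) and "at" ([column, row] in pixels, amid what is visible of it).
The state is a dict: "t": time; "joints": joint angles; "qvel": joint speeds; "tau": joint torques, N m; "eef_pos": TCP position; "tcp_rot": TCP orientation; "ft_force": force on the tool from outside, world axes, zero at the start; "moment": the same for the moment, N m; "opening": opening from 0.0 (shut) to 1.0 (fully open); "grip_force": force on a finger pad.
Only numpy, scipy, OpenCV 4.12 (cv2) and the standard library are available. Lean on these libraries where they do the work, as an engineer would, in place of code of your own. Each camera call takes 0.05 s, during which the arm holds its last target. There are 200 camera calls.

## Working session

There is one attempt and no reset: what is moved stays moved. The work goes in short steps, Python scripts to look and compute and a tool call to move; the robot and the scene stay as the last step left them, time stands still between calls to the robot, and variables do not carry over. Pictures are saved under pics/ and viewed, at most 10 in all, crops included, and the job is handed in when it is done.

Besides the shell and the picture viewer there is one more tool, called in YAML: its name, and indented under it one key for each argument. move_arm: Moves the arm, as the interface text tells. Its arguments: {"type":"object","properties":{"commands":{"type":"array","items":{"type":"array"}}},"required":["commands"]}

```bash
mkdir -p pics
cat > h.py <<'E'
import numpy as np, cv2
from cell import env, read_camera, search_frame, cut_out
def ray(p,uv):
    K=np.array([[p['fx'],0,p['cx']],[0,p['fy'],p['cy']],[0,0,1.]])
    R=cv2.Rodrigues(np.array(p['rvec'],float))[0];t=np.array(p['tvec'],float).ravel()
    d=R.T@np.linalg.inv(K)@np.array([uv[0],uv[1],1.]);return -R.T@t,d
def atz(p,uv,z):
    c,d=ray(p,uv);return c+d*(z-c[2])/d[2]
E
python3 - <<'E'
from h import *
for n in ['top','scene']:
    p=read_camera(n);cv2.imwrite(f'pics/{n}0.png',p['image'][:,:,::-1])
    print(n,ray(p,(320,240)))
    for th,z in [('wheel_top',78),('red_lobe',78),('arrow',55),('confirm_top',70),('mug',40),('jar',40),('screwdriver',10),('switch_box',55)]:
        for r in search_frame(th,p)[:2]: print(th,np.round(r['at']),round(r['confidence'],2),np.round(atz(p,r['at'],z)))
print(env.state())
E
```

```text
top (array([565.46844983,  43.66426394, 919.06119075]), array([ 0.09416215, -0.00369216, -0.9956068 ]))
wheel_top [406. 282.] 0.61 [ 564. -114.   78.]
red_lobe [389. 297.] 0.69 [536. -81.  78.]
arrow [403. 285.] 0.71 [ 558. -113.   55.]
confirm_top [445. 274.] 0.49 [ 576. -189.   70.]
mug [503. 238.] 0.7 [ 643. -313.   40.]
jar [299. 295.] 0.66 [544.  83.  40.]
jar [389. 296.] 0.35 [538. -88.  40.]
screwdriver [389. 194.] 0.9 [ 741. -101.   10.]
switch_box [400. 282.] 0.61 [ 563. -108.   55.]
scene (array([1193.89586931, -572.52062507,  578.37883402]), array([-0.54176011,  0.66227448, -0.51776383]))
wheel_top [216. 286.] 0.68 [ 622. -163.   78.]
wheel_top [283. 233.] 0.59 [591.  45.  78.]
red_lobe [221. 254.] 0.92 [551. -89.  78.]
arrow [214. 290.] 0.66 [ 603. -154.   55.]
confirm_top [192. 284.] 0.48 [ 574. -180.   70.]
mug [159. 352.] 0.82 [ 640. -302.   40.]
jar [283. 233.] 0.79 [546.  89.  40.]
screwdriver [292. 321.] 0.57 [733. -93.  10.]
switch_box [215. 284.] 0.9 [ 589. -141.   55.]
{'t': 0.9, 'joints': array([-1.21660495e+00,  4.90902899e-01,  1.55891027e+00,  2.97516900e-05,
        1.09173634e+00, -1.05601831e-01]), 'qvel': array([-9.48558625e-04,  3.07700485e-04, -1.76106131e-04,  6.25416258e-05,
       -1.14330212e-04, -3.42672637e-04]), 'tau': array([-1.70155057e-03, -6.12475562e+01, -2.58426583e+01,  6.92632841e-02,
        4.45215264e-02, -9.56530130e-06]), 'eef_pos': array([ 277.37116168, -560.07456657,  404.75559646]), 'tcp_rot': array([ 3.14154698e+00, -2.17093599e-05,  4.59779500e-01]), 'ft_force': array([-0.3243725 , -0.55225315, -0.58469794]), 'moment': array([-0.0029001 ,  0.0502482 , -0.00605415]), 'grip_force': 0.0, 'opening': 1.0003180003840886}
```

View pics/top0.png

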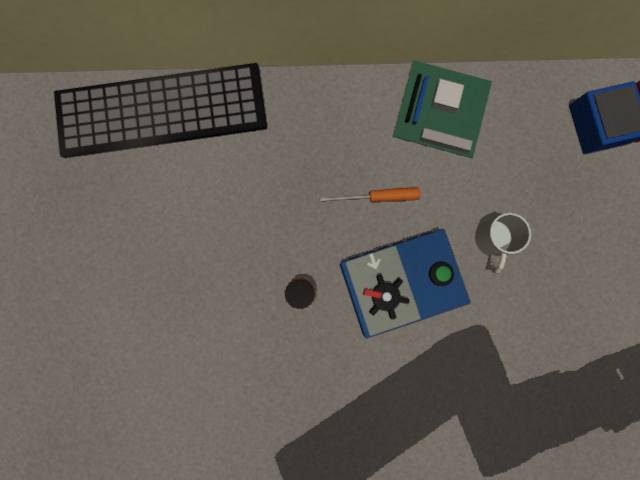

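View pics/scene0.png

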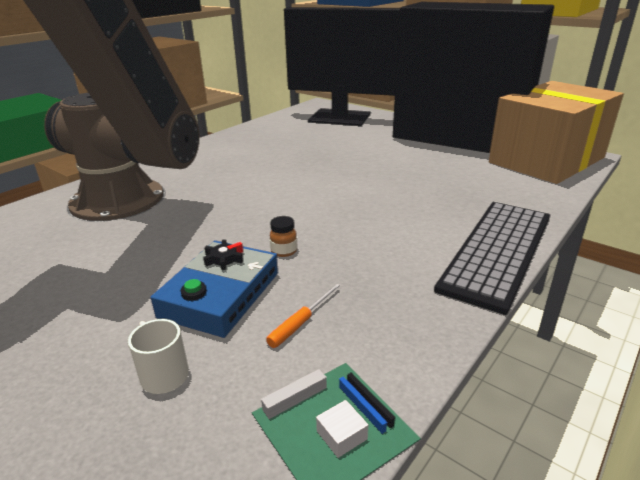

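The top view shows the wheel cap at about (387,297), the red lobe tip at (366,293), the arrow tip at about (376,268) and the green button at (443,273). The red lobe looks one click (60°) anticlockwise of the arrow. I'll measure these more precisely.

Run:
```python
from h import *
p=read_camera('top');im=p['image'];hsv=cv2.cvtColor(im,cv2.COLOR_RGB2HSV).astype(int)
yy,xx=np.mgrid[:480,:640]
def cen(m): return np.array([xx[m].mean(),yy[m].mean()]),m.sum()
H,S,V=[hsv[...,i] for i in range(3)]
W=(abs(xx-387)<28)&(abs(yy-297)<28)
red=W&((H<8)|(H>172))&(S>150)&(V>80)
cap=(abs(xx-387)<9)&(abs(yy-297)<9)&(V>130)&(S<60)
gr=(abs(xx-443)<18)&(abs(yy-273)<18)&(H>45)&(H<80)&(S>120)&(V>60)
c,n=cen(cap);C=atz(p,c,79);print('cap',c,n,C)
r,n=cen(red);R=atz(p,r,78);print('red',r,n,R)
g,n=cen(gr);
for z in (65,72):print('green',g,n,atz(p,g,z))
G=atz(p,g,70)
blue=(abs(xx-405)<75)&(abs(yy-283)<65)&(H>100)&(H<125)&(S>120)
d=G-C;print('dist C-G',np.linalg.norm(d[:2]),'expect',np.hypot(7,113))
yaw=np.arctan2(d[1],d[0])-np.arctan2(-113,7);print('yaw',yaw)
f=np.degrees(np.arctan2(*(R-C)[[1,0]]));print('red dir',f,'ahead-of-arrow',f-np.degrees(yaw),np.linalg.norm((R-C)[:2]))
cr=cv2.resize(im[225:345,330:490],None,fx=5,fy=5,interpolation=cv2.INTER_CUBIC);cv2.imwrite('pics/crop.png',cr[:,:,::-1])
```

```text
cap [386.5 296.5] 56 [538.15822304 -77.55266246  79.        ]
red [372.74747475 293.38383838] 99 [544.49898923 -52.83882097  78.        ]
green [442.96984925 273.47236181] 199 [ 577.10952141 -186.67978213   65.        ]
green [442.96984925 273.47236181] 199 [ 577.01410963 -184.79185145   72.        ]
dist C-G 114.57803132283038 expect 113.21660655575224
yaw 0.284368094854482
red dir 75.61015721169784 ahead-of-arrow 59.31706554836016 25.514295543429334
```

View pics/crop.png

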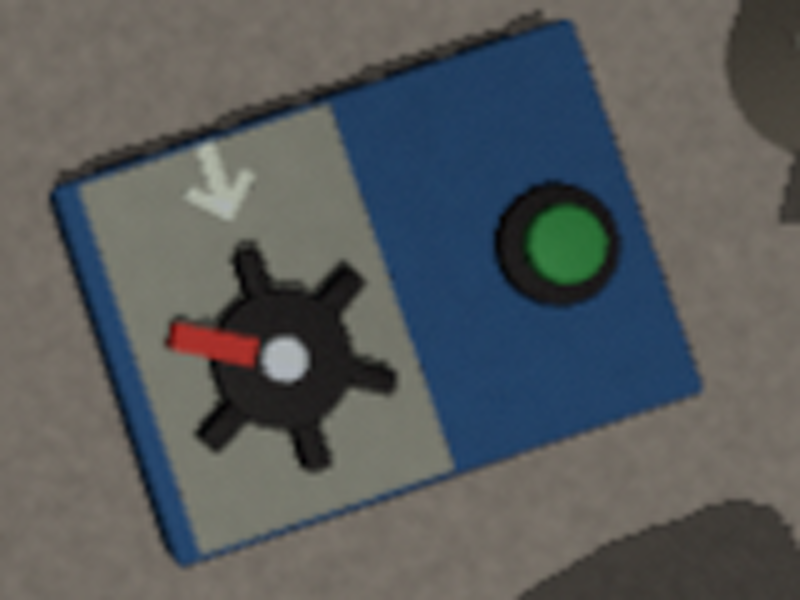

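One click is needed. The closed fingertip will enter the gap on the wheel's button side, push along an arc, and then withdraw radially.

move_arm:
  commands:
    - [[0.545, 0.833, 0], -0.13, -1]
    - [[0.545, 0.833, 0], -0.13, -1]
    - [[0.545, 0.833, 0], -0.13, -1]
    - [[0.545, 0.833, 0], -0.13, -1]
    - [[0.545, 0.833, 0], -0.13, -1]
    - [[0.545, 0.833, 0], -0.13, -1]
    - [[0.545, 0.833, 0], -0.13, -1]
    - [[0.545, 0.833, 0], -0.13, -1]
    - [[0.545, 0.833, 0], -0.13, -1]
    - [[0.545, 0.833, 0], -0.13, -1]
    - [[0.545, 0.833, 0], -0.13, -1]
    - [[0.545, 0.833, 0], -0.13, -1]
    - [[0.545, 0.833, 0], -0.13, -1]
    - [[0.545, 0.833, 0], -0.13, -1]
    - [[0.545, 0.833, 0], -0.13, -1]
    - [[0.545, 0.833, 0], -0.13, -1]
    - [[0.545, 0.833, 0], -0.13, -1]
    - [[0, 0, 0], 0, -1]
    - [[0, 0, 0], 0, -1]

```text
t: 2.53
eef_pos: [555.8, -134.1, 404.6]
tcp_rot: [3.142, 0.0, 0.286]
ft_force: [0.3, 0.2, 0.1]
opening: 0.007
grip_force: 0.0
```

move_arm:
  commands:
    - [[0, 0, -0.833], 0, -1]
    - [[0, 0, -0.833], 0, -1]
    - [[0, 0, -0.833], 0, -1]
    - [[0, 0, -0.833], 0, -1]
    - [[0, 0, -0.833], 0, -1]
    - [[0, 0, -0.5], 0, -1]
    - [[0, 0, -0.333], 0, -1]
    - [[0, 0, 0], 0, -1]
    - [[0, 0, 0], 0, -1]

```text
t: 3.28
eef_pos: [555.3, -135.8, 255.1]
tcp_rot: [3.142, 0.0, 0.282]
ft_force: [-0.0, -0.5, 0.0]
opening: 0.002
grip_force: 0.0
```

Run:
```python
from h import *
s=env.state();print(s['eef_pos'],s['tcp_rot'][2],s['ft_force'])
p=read_camera('scene');im=p['image']
cr=cv2.resize(im[190:350,120:330],None,fx=3.5,fy=3.5,interpolation=cv2.INTER_CUBIC);cv2.imwrite('pics/s1.png',cr[:,:,::-1])
# arc plan
C=np.array([538,-77.5]);b=0.284
pts=[]
for a,r in [(270,52),(270,46)]+[(x,46) for x in np.linspace(270,224,13)[1:]]+[(224,52),(224,64)]:
    t=np.radians(a)+b;pts.append(C+r*np.array([np.cos(t),np.sin(t)]))
q=np.vstack([s['eef_pos'][:2],pts]);print(np.round(np.diff(q,axis=0)/30,3).tolist(), 'turn/row',np.radians(46)/12/.08)
```

```text
[ 555.28122857 -135.84752358  255.09347478] 0.28239917873763964 [-0.00757058 -0.46948542  0.04586634]
[[-0.09, 0.281], [-0.056, 0.192], [-0.099, -0.025], [-0.101, -0.019], [-0.102, -0.012], [-0.102, -0.005], [-0.103, 0.002], [-0.102, 0.009], [-0.101, 0.015], [-0.1, 0.022], [-0.098, 0.029], [-0.096, 0.035], [-0.094, 0.042], [-0.091, 0.048], [-0.099, -0.174], [-0.198, -0.347]] turn/row 0.8363035999139496
```

View pics/s1.png

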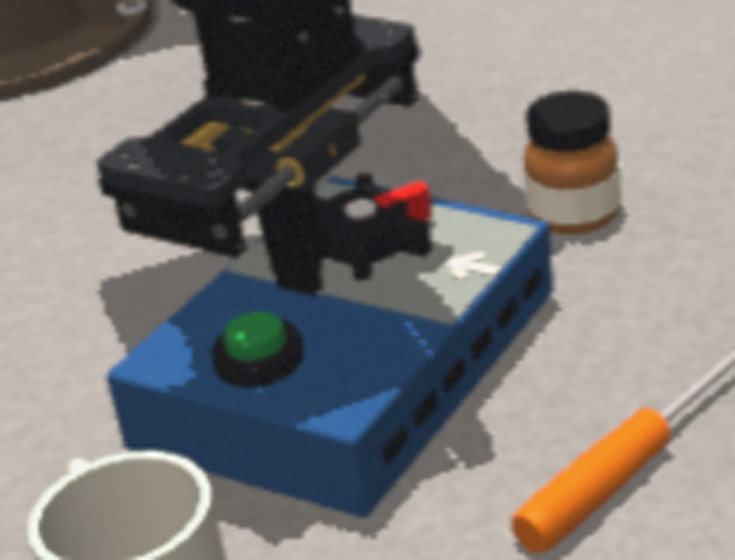

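The closed fingers sit just outside the wheel on the button side, clear of the lobes and above the box top. The red lobe is unmoved. Next I move inward and begin the arc.

move_arm:
  commands:
    - [[-0.09, 0.281, 0], 0, -1]
    - [[-0.056, 0.192, 0], 0, -1]
    - [[0, 0, 0], 0, -1]
    - [[-0.1, -0.025, 0], -0.836, -1]
    - [[-0.1, -0.02, 0], -0.836, -1]
    - [[-0.1, -0.012, 0], -0.836, -1]
    - [[-0.1, -0.005, 0], -0.836, -1]
    - [[0, 0, 0], 0, -1]

```text
t: 4.0
eef_pos: [538.9, -122.6, 255.5]
tcp_rot: [3.141, -0.002, 0.013]
ft_force: [1.9, -0.1, -0.0]
opening: 0.007
grip_force: 0.8
```

Contact is light at about 2 N, so I continue the arc.

move_arm:
  commands:
    - [[-0.1, 0.002, 0], -0.836, -1]
    - [[-0.1, 0.009, 0], -0.836, -1]
    - [[-0.1, 0.015, 0], -0.836, -1]
    - [[-0.1, 0.022, 0], -0.836, -1]
    - [[-0.1, 0.03, 0], -0.836, -1]
    - [[0, 0, 0], 0, -1]

```text
t: 4.5
eef_pos: [523.7, -120.3, 255.1]
tcp_rot: [3.141, -0.0, -0.319]
ft_force: [-0.5, -1.4, 0.2]
opening: 0.004
grip_force: 0.0
```

```bash
cat > look.py <<'E'
from h import *
import sys
p=read_camera('scene');im=p['image']
hsv=cv2.cvtColor(im,cv2.COLOR_RGB2HSV).astype(int);H,S,V=[hsv[...,i] for i in range(3)]
m=((H<5)|(H>172))&(S>150)&(V>80);m[:190]=0;m[300:]=0;m[:,:180]=0;m[:,262:]=0
y,x=np.nonzero(m);uv=(x.mean(),y.mean());R=atz(p,uv,76);d=R-np.array([538,-77.5,76])
print('red',uv,len(x),R,'box angle',np.degrees(np.arctan2(d[1],d[0])-0.284),np.hypot(d[0],d[1]))
s=env.state();print(s['t'],s['eef_pos'],s['tcp_rot'][2],s['ft_force'])
if len(sys.argv)>1:
    cv2.imwrite(sys.argv[1],cv2.resize(im[190:350,120:330],None,fx=3.5,fy=3.5,interpolation=cv2.INTER_CUBIC)[:,:,::-1])
E
python3 look.py
```

```text
red (np.float64(237.66949152542372), np.float64(251.16949152542372)) 118 [565.42744153 -59.66619822  76.        ] box angle 16.760624818998863 32.71557786619346
4.55 [ 523.90670075 -120.38993759  255.10301747] -0.31576915830502683 [-0.24129961  0.08078431  1.38828042]
```

The wheel has gone past its half click, and the trailing lobe now rests lightly on the finger. I'll withdraw radially so it can settle.

move_arm:
  commands:
    - [[-0.06, -0.16, 0], 0, -1]
    - [[-0.06, -0.16, 0], 0, -1]
    - [[-0.06, -0.2, 0], 0, -1]
    - [[-0.06, -0.2, 0], 0, -1]
    - [[0, 0, 0], 0, -1]
    - [[0, 0, 0], 0, -1]

```text
t: 5.05
eef_pos: [516.6, -142.8, 254.8]
tcp_rot: [3.142, 0.0, -0.32]
ft_force: [0.7, -0.8, -0.5]
opening: 0.004
grip_force: 0.0
```

```bash
python3 look.py pics/s2.png
```

```text
red (np.float64(237.64754098360655), np.float64(251.00819672131146)) 122 [564.95601493 -59.28560494  76.        ] box angle 17.775207680099548 32.53292068497477
5.1 [ 516.69063986 -142.46377227  254.79980337] -0.3192817486488351 [ 0.15689123 -0.1690262   0.06257243]
```

View pics/s2.png

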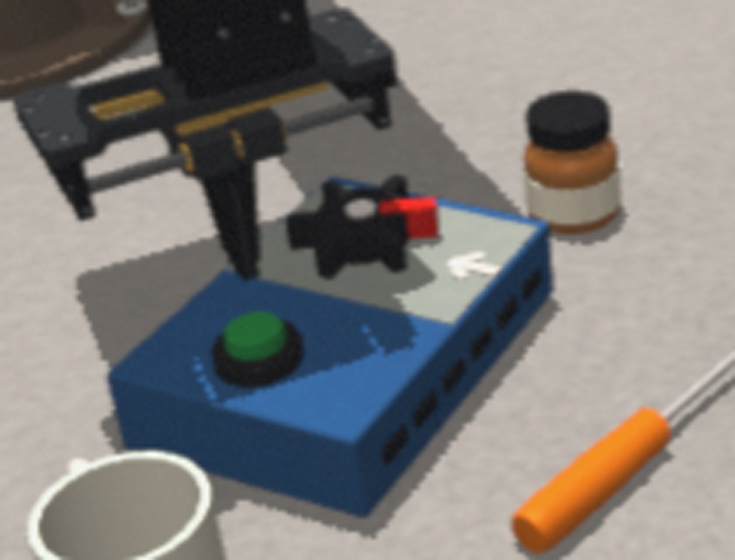

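Run:
```python
from h import *
p=read_camera('scene')
for a in (60,45,30,17,0):
    t=np.radians(a)+.284
    P=np.array([[538+r*np.cos(t),-77.5+r*np.sin(t),z] for r,z in((0,78),(42,78),(42,58))])
    K=np.array([[p['fx'],0,p['cx']],[0,p['fy'],p['cy']],[0,0,1.]])
    q=cv2.projectPoints(P,np.array(p['rvec'],float),np.array(p['tvec'],float),K,None)[0][:,0]
    print(a,np.round((q-[120,190])*3.5).tolist())
p=read_camera('top');cv2.imwrite('pics/t2.png',cv2.resize(p['image'][225:345,330:490],None,fx=5,fy=5,interpolation=cv2.INTER_CUBIC)[:,:,::-1])
```

```text
60 [[354.0, 209.0], [420.0, 184.0], [424.0, 214.0]]
45 [[354.0, 209.0], [427.0, 193.0], [431.0, 222.0]]
30 [[354.0, 209.0], [430.0, 202.0], [433.0, 232.0]]
17 [[354.0, 209.0], [428.0, 212.0], [431.0, 241.0]]
0 [[354.0, 209.0], [419.0, 223.0], [423.0, 253.0]]
```

View pics/t2.png

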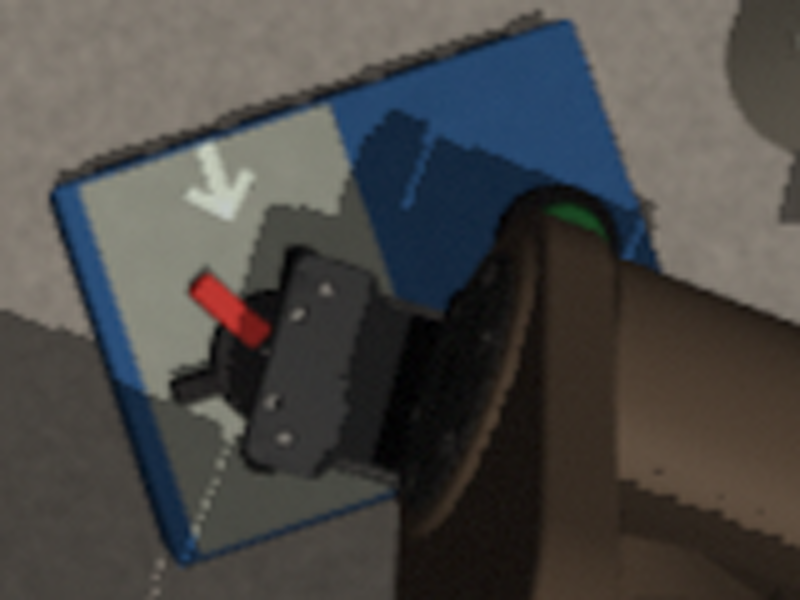

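The top view shows the red lobe at about (195,280) in the crop, roughly 30° short of the arrow. It is balanced near the top of the detent, so it needs another gentle nudge. I'm planning a second short arc.

Run:
```python
from h import *
s=env.state();C=np.array([538,-77.5]);b=0.284;print(s['t'],s['eef_pos'],s['tcp_rot'][2])
f=lambda a,r:C+r*np.array([np.cos(np.radians(a)+b),np.sin(np.radians(a)+b)])
q=[s['eef_pos'][:2]]+[f(245,62),f(245,54),f(245,46)]+[f(a,46) for a in np.linspace(245,221,7)[1:]]+[f(221,54),f(221,66)]
print(np.round(np.diff(q,axis=0)/30,2).tolist(),np.radians(4)/.08)
p=read_camera('top');im=p['image'];hsv=cv2.cvtColor(im,cv2.COLOR_RGB2HSV).astype(int)
m=((hsv[...,0]<8)|(hsv[...,0]>172))&(hsv[...,1]>150)&(hsv[...,2]>80);m[:265]=0;m[325:]=0;m[:,:355]=0;m[:,415:]=0
y,x=np.nonzero(m);R=atz(p,(x.mean(),y.mean()),78);print(len(x),np.degrees(np.arctan2(R[1]+77.5,R[0]-538)-b))
```

```text
5.2 [ 516.76106611 -142.14367362  254.79043137] -0.3188101504234875
[[0.39, 0.11], [0.04, 0.26], [0.04, 0.26], [-0.11, 0.02], [-0.1, 0.03], [-0.1, 0.03], [-0.1, 0.04], [-0.1, 0.05], [-0.09, 0.05], [-0.14, -0.22], [-0.22, -0.34]] 0.8726646259971648
98 29.62961791968376
```

move_arm:
  commands:
    - [[0.16, 0.06, 0], 0.82, -1]
    - [[0.16, 0.05, 0], 0.82, -1]
    - [[0.04, 0.26, 0], 0, -1]
    - [[0.04, 0.26, 0], 0, -1]
    - [[0, 0, 0], 0, -1]
    - [[-0.1, 0.03, 0], -0.87, -1]
    - [[-0.1, 0.03, 0], -0.87, -1]
    - [[-0.1, 0.03, 0], -0.87, -1]
    - [[-0.1, 0.04, 0], -0.87, -1]
    - [[-0.1, 0.05, 0], -0.87, -1]
    - [[0, 0, 0], 0, -1]

```text
t: 6.17
eef_pos: [513.2, -117.5, 254.9]
tcp_rot: [3.141, 0.001, -0.54]
ft_force: [-0.7, -2.1, -0.4]
opening: 0.001
grip_force: 0.8
```

```bash
cat > ang.py <<'E'
from h import *
b=.284
for k in range(2):
    p=read_camera('top');im=p['image'];hsv=cv2.cvtColor(im,cv2.COLOR_RGB2HSV).astype(int)
    m=((hsv[...,0]<8)|(hsv[...,0]>172))&(hsv[...,1]>150)&(hsv[...,2]>80);m[:260]=0;m[325:]=0;m[:,:355]=0;m[:,415:]=0
    y,x=np.nonzero(m)
    if len(x):
        R=atz(p,(x.mean(),y.mean()),78);print(len(x),'red angle',np.degrees(np.arctan2(R[1]+77.5,R[0]-538)-b),np.hypot(R[1]+77.5,R[0]-538))
s=env.state();d=s['eef_pos'][:2]-[538,-77.5]
print(s['t'],s['eef_pos'],s['tcp_rot'][2],s['ft_force'],'tip polar',np.degrees(np.arctan2(d[1],d[0])-b)%360,np.hypot(*d))
E
python3 ang.py
```

```text
6.2667 [ 513.57590626 -117.72842154  254.84740693] -0.5339787515159811 [-2.1287842  -0.39860902  1.08140306] tip polar 222.46458438018374 47.06232309021627
```

The force on the finger now points clockwise, which means the trailing lobe is pushing it, so the wheel is past half. I withdraw radially and rise.

move_arm:
  commands:
    - [[-0.09, -0.14, 0], 0, -1]
    - [[-0.09, -0.14, 0], 0, -1]
    - [[-0.1, -0.18, 0], 0, -1]
    - [[-0.12, -0.2, 0], 0, -1]
    - [[0, 0, 0], 0, -1]
    - [[0, 0, 0.8], 0, -1]
    - [[0, 0, 0.8], 0, -1]
    - [[-0.8, -0.8, 0.4], 0, -1]
    - [[-0.8, -0.8, 0], 0, -1]
    - [[-0.8, -0.8, 0], 0, -1]
    - [[0, 0, 0], 0, -1]

```text
t: 7.18
eef_pos: [426.9, -212.2, 315.1]
tcp_rot: [3.141, 0.0, -0.539]
ft_force: [-0.1, 0.6, -0.9]
opening: 0.002
grip_force: 0.0
```

```bash
python3 ang.py; python3 look.py pics/s3.png
```

```text
105 red angle 0.6228312084433612 26.080562235442812
107 red angle 0.5635108587597211 26.123247890989244
7.2833 [ 429.22062435 -210.52638503  315.0491127 ] -0.5383350272766123 [-0.23496981 -0.59263412 -1.27729805] tip polar 214.4541768225741 171.83995949814502
red (np.float64(235.71969696969697), np.float64(254.86363636363637)) 132 [572.26421421 -71.14801621  76.        ] box angle -5.769597373078139 34.84801391434647
7.3333 [ 429.78888915 -209.94971031  314.9575055 ] -0.5369940671559441 [-0.12223758  0.01731853  0.56916575]
```

View pics/s3.png

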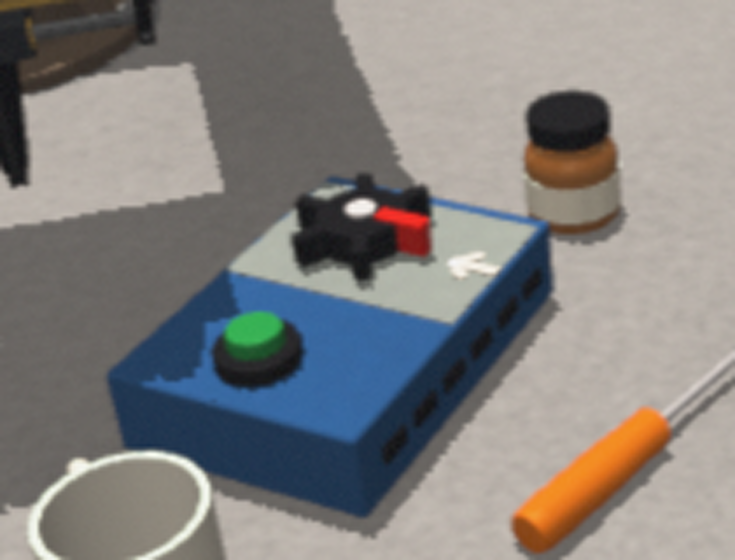

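The red lobe now points at the arrow (0.6° off), and the box is unmoved. Next is the button.

move_arm:
  commands:
    - [[0.81, 0.145, 0], 0, -1]
    - [[0.81, 0.145, 0], 0, -1]
    - [[0.81, 0.145, 0], 0, -1]
    - [[0.81, 0.145, 0], 0, -1]
    - [[0.81, 0.145, 0], 0, -1]
    - [[0.81, 0.145, 0], 0, -1]
    - [[0, 0, 0], 0, -1]
    - [[0, 0, 0], 0, -1]
    - [[0, 0, 0], 0, -1]

```text
t: 8.08
eef_pos: [575.4, -182.7, 314.3]
tcp_rot: [3.141, 0.001, -0.534]
ft_force: [-0.2, -0.7, -1.2]
opening: 0.008
grip_force: 0.0
```

Good position. I descend to tip height 85 and then in small steps.

move_arm:
  commands:
    - [[0.03, -0.03, -0.5], 0, -1]
    - [[0, 0, -0.5], 0, -1]
    - [[0, 0, -0.3], 0, -1]
    - [[0, 0, -0.1], 0, -1]
    - [[0, 0, -0.1], 0, -1]
    - [[0, 0, -0.1], 0, -1]
    - [[0, 0, 0], 0, -1]

```text
t: 8.67
eef_pos: [576.4, -184.6, 267.0]
tcp_rot: [3.141, -0.0, -0.536]
ft_force: [-2.1, 0.2, 1.8]
opening: 0.004
grip_force: 0.8
```

move_arm:
  commands:
    - [[0, 0, -0.07], 0, -1]
    - [[0, 0, -0.07], 0, -1]
    - [[0, 0, 0], 0, -1]

```text
t: 8.92
eef_pos: [576.5, -184.6, 262.8]
tcp_rot: [3.141, -0.001, -0.536]
ft_force: [-1.8, 0.5, 4.3]
opening: 0.004
grip_force: 2.0
```

move_arm:
  commands:
    - [[0, 0, -0.07], 0, -1]
    - [[0, 0, 0], 0, -1]

```text
t: 9.08
eef_pos: [576.5, -184.5, 261.3]
tcp_rot: [3.141, -0.001, -0.536]
ft_force: [-2.6, -0.4, 8.4]
opening: 0.004
grip_force: 4.4
```

move_arm:
  commands:
    - [[0, 0, -0.05], 0, -1]
    - [[0, 0, 0], 0, -1]

```text
t: 9.25
eef_pos: [576.4, -184.5, 261.1]
tcp_rot: [3.141, -0.002, -0.536]
ft_force: [-6.3, 1.1, 22.5]
opening: 0.006
grip_force: 11.1
```

It is fully down: the force rose sharply at the end of about 6 mm of travel. I release and rise.

move_arm:
  commands:
    - [[0, 0, 0.1], 0, -1]
    - [[0, 0, 0.2], 0, -1]
    - [[0, 0, 0.5], 0, -1]
    - [[0, 0, 0.9], 0, -1]
    - [[0, 0, 0.9], 0, -1]
    - [[-0.8, -0.6, 0.3], 0, -1]
    - [[-0.8, -0.6, 0], 0, -1]
    - [[-0.8, -0.6, 0], 0, -1]
    - [[-0.8, -0.6, 0], 0, -1]
    - [[-0.8, -0.6, 0], 0, -1]
    - [[-0.8, -0.6, 0], 0, -1]
    - [[0, 0, 0], 0, -1]
    - [[0, 0, 0], 0, -1]
    - [[0, 0, 0], 0, -1]

```text
t: 10.42
eef_pos: [432.7, -292.4, 346.1]
tcp_rot: [-3.142, -0.0, -0.536]
ft_force: [-1.0, -0.5, -0.5]
opening: 0.006
grip_force: 0.0
```

```bash
python3 ang.py; python3 look.py pics/s4.png
```

```text
105 red angle 0.6102440708960791 26.096914324328406
105 red angle 0.6102440708960791 26.096914324328406
10.5167 [ 433.09757579 -291.97320271  345.97180077] -0.534792053936249 [0.58609593 0.37118757 0.5798696 ] tip polar 227.66396976380952 238.75358277534926
red (np.float64(235.71969696969697), np.float64(254.86363636363637)) 132 [572.26421421 -71.14801621  76.        ] box angle -5.769597373078139 34.84801391434647
10.5667 [ 433.11563323 -291.91073493  345.92359715] -0.5345359889818178 [-1.31720226 -0.28592985 -0.21111889]
```

View pics/s4.png

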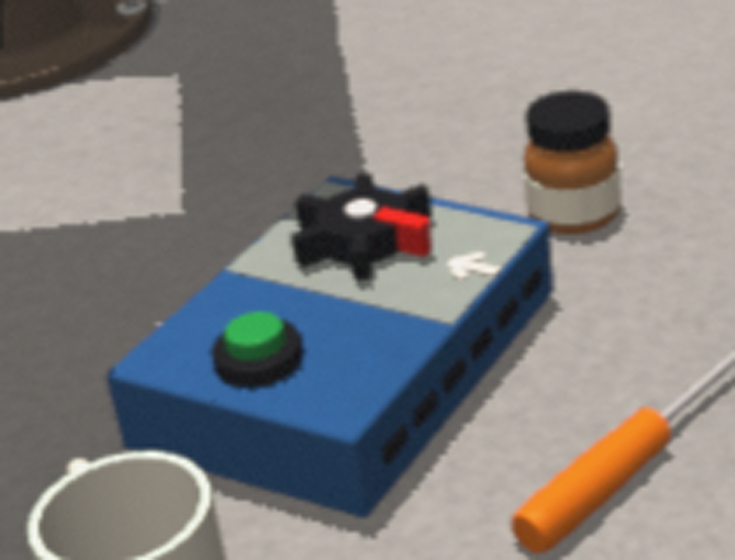

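The red lobe points at the arrow, the button at about (255,335) in the crop is up again, and nothing else has moved.

```bash
python3 -c "
from cell import env
print(env.job_done())"
```

```text
the job is handed in; nothing more can be done
None
```

I handed the job in at about 10.6 s, with no verdict returned: the red lobe is at the arrow (about 0.6° off), after a second nudge to finish the single click it needed; the green button was pressed fully down and is up again; box, mug, jar and screwdriver show no movement.

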